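# Point the long stem at the front rib

## Task

On the bench are two headset practice stands, one with a long handlebar stem and one with a short stem. Turn the long stem on its upright tube until it points straight along the front rib of its own base plate, as you would line up a stem with the front wheel, then let go. Leave the short stem alone.

Things in the scene. Friction and masses are not known exactly. Their poses are not given: they have to be found in the camera images.
- long_mid (a point): The long aluminium stem, turning about an upright tube. Its level arm, 30 mm wide, 28 mm high with flat upright sides, runs out to a bar clamp (barrel 42 mm in diameter, 44 long, centred 110 mm from the axis). Point: centre of the arm, 50 mm from the axis, 150 mm above the table; flat sides are bare from 20 to 88 mm from the axis, free air below. x points along the arm to the bar clamp; z up.
- long_axis (a point): Centre of the long stem's round tube end (38 mm in diameter), on its upright turning axis, 150 mm above the table; its cap tops out at 175 mm. It does not move. The stem starts 35 to 75 degrees counter-clockwise (from above) of its rib, turns either way against slight friction (0.12 N m) and stays where it is left. x points from the axis towards the rib.
- long_mark (a point): Front rib of the long stem's stand: a straight raised aluminium bar 50 mm long, 8 wide, 14 high, on the front end of the fixed grey base plate (250 x 110 x 12 mm). Point: middle of the rib's top, 26 mm above the table, 160 mm from the turning axis. x points along the rib straight away from the axis; z up. The other stand has the same plate and rib.
- short_mid (a point): The short stem on the other stand: like the long one, but only 50 mm from turning axis to bar clamp centre. Point: in its middle, 25 mm from its axis, 150 mm above the table; x points to its bar clamp. It turns as easily and is to be left alone, whichever way it points.

How it is judged:
By the outcome, as a careful person would: the job done as asked, in the order asked, and still so for the second after the job is handed in, with the robot touching nothing.
It also fails if it takes over 29 s, if anything falls off the work surface, if the arm or the gripper's body presses on something with over 40 N, if the wrist force passes 120 N, or if a joint passes its speed limit or range.

## Robot

A 6-joint arm with a two-finger parallel gripper is mounted at the origin on the work surface. World frame = base frame: x ahead of the robot, y to its left, z up, the work surface at z = 0. Lengths are in mm, angles in degrees, forces in N, time in s.
With the tool pointing down it reaches from about 425 to 925 mm from the base axis. Payload 12.5 kg.
Tool frame: the origin (TCP) lies at the very end of the fingers, on their centre line; the grasp point (between the pads) lies ctrl.tcp_to_grasp behind it (ctrl.tcp_to_grasp is the distance from the TCP to the grasp point, in mm); z points along the fingers, y is the direction in which the jaws open and shut (so a half turn about z gives the same grasp; the last joint's range is limited). The gripper opens to 85 mm and grips with 20 to 120 N. Pads are 22 mm wide; open, the fingers measure 114 mm over their backs; the gripper's body (76 mm by 85 mm) begins 54 mm behind the grasp point. The pads swing forward as they close: fully open they stand 13 mm farther back than shut.
Start: joints at [69.809, 28.126, 89.318, -0, 62.55, -6.05], TCP at [152.67, 606.083, 231.327] pointing down, gripper open.
Joint ranges: [-177.58, 177.58], [-47.91, 125.51], [2.72, 160], [-65.01, 245.01], [3.68, 167.84], [-153.87, 153.87]. Speed limits (degrees/s): [127.2, 127.2, 159.86, 180, 180, 180].

## Interface

Orientations are given as a 3x3 rotation matrix whose columns are the frame's x, y, z axes.
In Python, from workcell import ctrl gives the robot as it stands. The module is installed in compiled form; this text tells all that it offers.
- The arm moves only by the tool apply_moves, never from a script. Its argument "motion" is text: rows parted by semicolons, each of 7 numbers parted by spaces: the shift along the tool's x, y, z in mm, then the turn, a rotation vector about the tool's x, y, z in rad, then the opening in per cent of the stroke, from 0 (shut) to 100 (fully open). A call has 1 to 5 rows; each row shifts and turns the commanded pose from where the row before left it, along the tool's axes as they then stand; what a row does not reach is not made up. A row lasts 1/8 s, in which the tool goes at most 62.5 mm and 10.7 degrees, less where a joint would pass 70% of its speed; a pose out of reach is approached as far as the arm can. A call with a gripper value outside its range is refused whole. The fingers move at their own pace and stop on an object; the grip force is fixed at half the most. Time passes only in rows, so rows that do not move let the fingers close. It gives the time, the measured TCP pose, the force and the opening at its end, in the units of the state.
- ctrl.read_state(): the state, without advancing time (a new reading comes with each control period).
- ctrl.snapshot(name): name is "side" or "top" or "wrist"; returns a dict with "color" (480x640x3 uint8, red, green, blue), "vfov" (degrees; the focal length in pixels is half the picture's height over the tangent of half this angle, whatever the lens; pixels are square), "cx", "cy" (the principal point, pixels), "position" and "attitude" of the camera in the world; the wrist camera has in their place "mount" (4x4, takes a point from camera to tool coordinates, whose origin is the TCP and whose axes are the flange's). Camera axes: x right, y down, z forward; pixel columns grow to the right and rows downward; lengths in mm; the calibration is good to about 2 mm. The wrist camera is an equidistant fisheye: a pixel r from the principal point sees the ray r / f radians off the axis. A picture is of the moment at which its call begins: read the wrist's pose just before it. There is no depth.
- ctrl.close_job(): hands the job in, once; it reports no verdict.
Trained networks look in the newest picture that a camera, given by its name, has taken for a name from the list of things; names that differ only in an ending like _2 or _b are one class to them, and where a whole thing is asked for, a point or a joint stands for the part that bears it (a point fixed in the world has none). Each returns a list of dicts, best first, with "score" (0 to 1); they miss things now and then, are a little off and sometimes report something else, mostly with a low value. They report only what shows in the picture. A call takes as long as a camera call.
- ctrl.silhouettes(camera, query): "region" (480x640 bool, what is visible of it) and "box" ([left, top, width, height] in pixels, round what is visible of it).
- ctrl.landmark_of(camera, query): "centre" ([row, column] in pixels: a listed point, or the origin of a listed thing).
The state is a dict: "clock": time; "joints": joint angles; "dq": joint speeds; "joint_efforts": joint torques, N m; "ee_pos": TCP position; "eef_rot": TCP orientation; "wrist_force": force on the tool from outside, world axes, zero at the start; "ft_torque": the same for the moment, N m; "width": opening from 0.0 (shut) to 1.0 (fully open).
Only numpy, scipy, OpenCV 4.12 (cv2) and the standard library are available. Lean on these libraries where they do the work, as an engineer would, in place of code of your own. Each camera call takes 0.05 s, during which the arm holds its last target. There are 200 camera calls.

## Working session

There is one attempt and no reset: what is moved stays moved. The work goes in short steps, Python scripts to look and compute and a tool call to move; the robot and the scene stay as the last step left them, time stands still between calls to the robot, and variables do not carry over. Pictures are saved under pics/ and viewed, about 8 in all and at most 12, crops included, and the job is handed in when it is done.

Besides the shell and the picture viewer there is one more tool, called after ">>>" as a command line: name --argument value ..., lists and objects as JSON in quotes. apply_moves: Moves the arm, as the interface text tells. Its arguments: {"type":"object","properties":{"motion":{"type":"string"}},"required":["motion"]}

```bash
mkdir -p pics; cat > h.py <<'E'
import numpy as np, cv2
from workcell import ctrl
def ray(s,px,T=None):
    r,c=px; f=240/np.tan(np.radians(s["vfov"])/2)
    R=np.array(s["attitude"]); 
    d=np.array([(c-s["cx"])/f,(r-s["cy"])/f,1]); return np.array(s["position"],float),R@d
def at_z(s,px,z):
    p,d=ray(s,px); return p+d*(z-p[2])/d[2]
def wray(s,st,px):
    f=240/np.tan(np.radians(s["vfov"])/2); M=np.array(s["mount"])
    u=np.array([px[1]-s["cx"],px[0]-s["cy"]]); r=np.hypot(*u); t=r/f
    d=np.r_[u/max(r,1e-9)*np.sin(t),np.cos(t)]
    R=np.array(st["eef_rot"]); p=np.array(st["ee_pos"])
    return R@M[:3,3]+p, R@M[:3,:3]@d
def w_z(s,st,px,z):
    p,d=wray(s,st,px); return p+d*(z-p[2])/d[2]
E
python3 - <<'E'
from h import *
np.set_printoptions(precision=1,suppress=True)
st=ctrl.read_state(); print(st["clock"],st["eef_rot"],st["ee_pos"],ctrl.tcp_to_grasp)
Z=dict(long_mid=150,long_axis=150,long_mark=26,short_mid=150)
ims=[]
for cam in("top","side"):
    s=ctrl.snapshot(cam); im=s["color"][:,:,::-1].copy(); print(cam,s["position"])
    for q in Z:
        for d in ctrl.landmark_of(cam,q)[:3]:
            c=d["centre"]; print(q,round(d["score"],2),np.array(c),at_z(s,c,Z[q]))
            cv2.circle(im,(int(c[1]),int(c[0])),3,(0,0,255),-1); cv2.putText(im,q[:1]+q[-4:],(int(c[1])+4,int(c[0])),0,.4,(0,0,255))
    cv2.imwrite(f"pics/{cam}1.png",im)
E
```

```text
0.0 [[-1.   0.2 -0. ]
 [ 0.2  1.  -0. ]
 [ 0.  -0.  -1. ]] [152.6 605.9 230.7] 18.700000000000003
top [ 467.7   -5.8 1131. ]
long_mid 0.67 [306.4 161.2] [525.2 276.7 150. ]
long_axis 0.8 [318.6 184.2] [502.4 235.  150. ]
long_mark 0.73 [241.1 209.3] [663.8 216.1  26. ]
side [ 227.1 -693.8  757.6]
long_mid 0.65 [152.7 201.8] [524.3 272.4 150. ]
long_axis 0.61 [165.3 200.9] [505.9 231.2 150. ]
long_axis 0.36 [195.8 282.5] [591.5  63.2 150. ]
long_mark 0.69 [196.4 285.7] [670.6 212.2  26. ]
short_mid 0.95 [325.5 342.4] [ 520.7 -244.5  150. ]
```

View pics/top1.png

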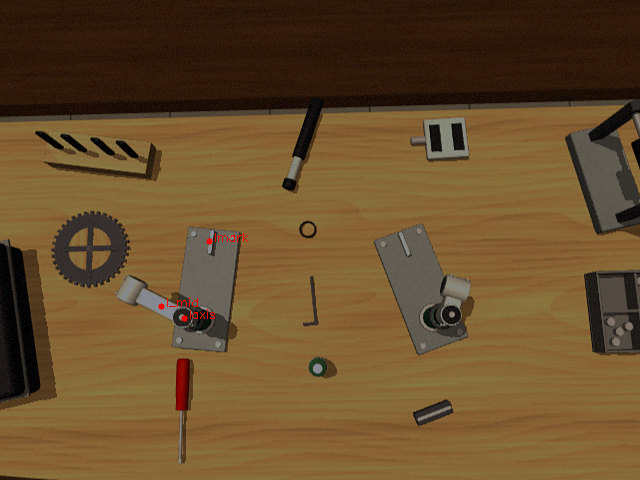

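View pics/side1.png

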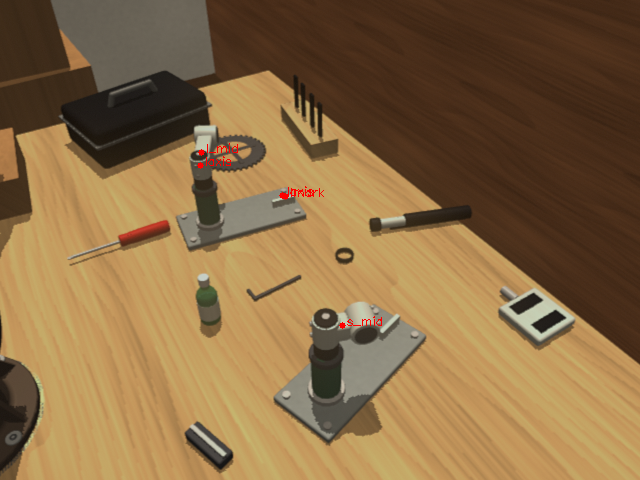

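The top view shows the long stand on the left, with its axis near (184,318), clamp near (132,291) and rib near (211,241). The short stand is on the right. In the side view the second long_axis hit is false because it lies on the rib. The axis is at about (504,233), the stem points about 62° and the rib about -6°. I'll move above the stem, then take a close look.

>>> apply_moves --motion "-44.5 -22.4 -7 0 0 0 100;-44.5 -22.4 -7 0 0 0 100;-44.5 -22.4 -7 0 0 0 100;-44.5 -22.4 -7 0 0 0 100;-44.5 -22.4 -7 0 0 0 100"

```text
clock: 1.12
ee_pos: [342.2, 442.0, 266.7]
eef_rot: [[-0.97, 0.244, 0.0], [0.244, 0.97, 0.0], [-0.0, 0.0, -1.0]]
wrist_force: [-0.2, 0.4, 0.1]
width: 0.996
```

>>> apply_moves --motion "-44.5 -22.4 -7 0 0 0 100;-44.5 -22.4 -7 0 0 0 100;-44.5 -22.4 -7 0 0 0 100;-44.5 -22.4 -7 0 0 0 100;-44.5 -22.4 -7 0 0 0 100"

```text
clock: 1.75
ee_pos: [530.6, 278.9, 301.7]
eef_rot: [[-0.97, 0.244, 0.0], [0.244, 0.97, 0.0], [-0.0, 0.0, -1.0]]
wrist_force: [-0.3, 0.1, 0.3]
width: 1.001
```

>>> apply_moves --motion "0 0 0 0 0 -0.166 100;0 0 0 0 0 -0.166 100;0 0 0 0 0 -0.166 100;0 0 0 0 0 -0.166 100"

```text
clock: 2.25
ee_pos: [529.5, 280.1, 301.3]
eef_rot: [[-0.912, -0.41, 0.0], [-0.41, 0.912, 0.0], [-0.0, 0.0, -1.0]]
wrist_force: [-0.2, -0.0, 0.1]
width: 0.999
```

>>> apply_moves --motion "0 0 0 0 0 -0.166 100;0 0 0 0 0 -0.166 100;0 0 0 0 0 -0.166 100;0 0 0 0 0 -0.166 100;0 0 0 0 0 0 100"

```text
clock: 2.88
ee_pos: [529.4, 280.1, 301.3]
eef_rot: [[-0.471, -0.882, 0.0], [-0.882, 0.471, 0.0], [-0.0, -0.0, -1.0]]
wrist_force: [0.2, -0.6, -0.0]
width: 0.997
```

```bash
cat > look.py <<'E'
import sys
from h import *
np.set_printoptions(precision=1,suppress=True)
n=sys.argv[1]
st=ctrl.read_state(); print(st["clock"],np.array(st["ee_pos"]),"yaw",np.degrees(np.arctan2(st["eef_rot"][1][0],st["eef_rot"][0][0])),np.array(st["joints"]),st["width"],np.array(st["wrist_force"]))
Z=dict(long_mid=150,long_axis=150,long_mark=26)
s=ctrl.snapshot("wrist"); im=s["color"][:,:,::-1].copy()
t=ctrl.snapshot("top")
for cam in("wrist","top"):
    for q in Z:
        for d in ctrl.landmark_of(cam,q)[:2]:
            c=d["centre"]; print(cam,q,round(d["score"],2),np.array(c),w_z(s,st,c,Z[q]) if cam=="wrist" else at_z(t,c,Z[q]))
            if cam=="wrist": cv2.circle(im,(int(c[1]),int(c[0])),3,(0,0,255),-1)
cv2.imwrite(f"pics/w{n}.png",im); cv2.imwrite(f"pics/t{n}.png",t["color"][:,:,::-1])
E
python3 look.py 1
```

```text
2.875 [529.4 280.1 301.3] yaw -118.11573555302148 [  21.6   22.5   87.7    0.    69.8 -130.3] 0.9970504836540766 [ 0.2 -0.6 -0. ]
wrist long_mid 0.87 [220.6 316.5] [528.1 278.  150. ]
wrist long_mark 0.85 [198.5 190.2] [662.3 211.   26. ]
top long_mid 0.63 [307. 165.] [523.9 269.8 150. ]
top long_axis 0.78 [319.8 185. ] [500.3 233.5 150. ]
top long_mark 0.7 [238.5 212.7] [669.1 209.1  26. ]
```

View pics/w1.png

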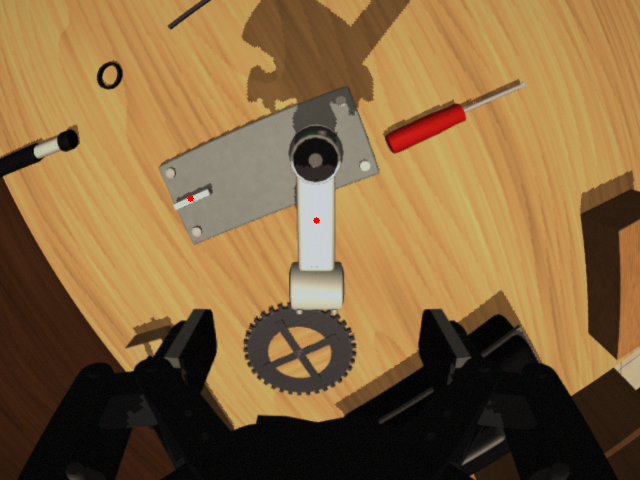

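The wrist view shows the stem hanging almost straight down the picture, with its cap at about (316,160), clamp at (317,287) and rib from (176,206) to (210,190). The plate rivets are also visible. I'll compute the angles several ways.

```bash
python3 - <<'E'
from h import *
np.set_printoptions(precision=1,suppress=True)
st=ctrl.read_state(); s=ctrl.snapshot("wrist"); print(s["vfov"],s["mount"])
g=cv2.cvtColor(s["color"],cv2.COLOR_RGB2GRAY)
P=lambda c,r,z:w_z(s,st,(r,c),z)[:2]
a=lambda v:np.degrees(np.arctan2(v[1],v[0]))
ax=P(316,160,175); print("axis",ax)
# arm top edges z=164
L=[];
for r in range(195,260,4):
    row=g[r,290:345].astype(int)>150; c=np.where(row)[0]+290; L.append((r,c.min(),c.max()))
L=np.array(L); print(L[::5])
mid=np.array([P((l+h)/2,r,164) for r,l,h in L]); vx,vy,_,_=cv2.fitLine(mid.astype(np.float32),1,0,.01,.01).ravel(); print("stem edge dir",a([vx,vy]),"mid-axis dir",a(mid.mean(0)-ax), "width",np.linalg.norm(P(L[8,1],L[8,0],164)-P(L[8,2],L[8,0],164)))
# rib by segmentation
reg=ctrl.silhouettes("wrist","long_mark"); print(len(reg))
m=np.zeros_like(g); m[180:215,170:216]=(g[180:215,170:216]>150)*255
n,lab,stt,_=cv2.connectedComponentsWithStats(m); k=1+stt[1:,4].argmax(); ys,xs=np.where(lab==k); print(stt[k])
w=np.array([P(x,y,26) for x,y in zip(xs,ys)]); vx,vy,_,_=cv2.fitLine(w.astype(np.float32),1,0,.01,.01).ravel(); print("rib dir",a([vx,vy]),"c",w.mean(0),"from axis",a(w.mean(0)-ax),np.linalg.norm(w.mean(0)-ax))
R=[P(*p,14) for p in((170,173),(196,231),(365,166),(341,100))]; print(R)
print("rivet dirs",a(R[0]-R[3]),a(R[1]-R[2]),a(R[0]+R[1]-R[2]-R[3]))
E
```

```text
65.70646984690485 [[  -0.    -1.    -0.3   79. ]
 [   1.    -0.     0.     0.5]
 [  -0.    -0.3    1.  -141.7]
 [   0.     0.     0.     1. ]]
axis [504.1 232.3]
[[195 298 344]
 [215 294 344]
 [235 290 344]
 [255 290 340]]
stem edge dir 56.933594 mid-axis dir 63.65171339878798 width 42.15111517416129
1
[173 190  36  21 251]
rib dir -6.759801 c [662.8 212.4] from axis -7.128310051650847 160.0148485773105
[array([673.4, 170.8]), array([683.2, 249.4]), array([464.4, 277.7]), array([453.6, 197.1])]
rivet dirs -6.827012266809618 -7.37165859479774 -7.0989510528095305
```

Axis at (504.1,232.3), rib direction -7.1° from four agreeing estimates, and stem about 62°. The tool is already centred and aligned over the arm at a 55 mm radius, so I'll descend and grip.

>>> apply_moves --motion "0 0 45 0 0 0 100;0 0 45 0 0 0 100;0 0 45 0 0 0 100;0 0 38 0 0 0 100;0 0 0 0 0 0 100"

```text
clock: 4.0
ee_pos: [528.5, 279.7, 126.2]
eef_rot: [[-0.471, -0.882, -0.004], [-0.882, 0.471, -0.002], [0.004, 0.003, -1.0]]
wrist_force: [0.4, -0.3, 0.8]
width: 0.995
```

>>> apply_moves --motion "0 0 0 0 0 0 30;0 0 0 0 0 0 20;0 0 0 0 0 0 20;0 0 0 0 0 0 20;0 0 0 0 0 0 20"

```text
clock: 4.62
ee_pos: [530.2, 280.2, 129.7]
eef_rot: [[-0.47, -0.883, 0.003], [-0.883, 0.47, 0.001], [-0.002, -0.002, -1.0]]
wrist_force: [0.7, -2.8, 5.9]
width: 0.345
```

It gripped at 29 mm with low forces. Now I'll orbit the tool about the axis, 69.1° clockwise (8 rows of 0.1508 rad).

>>> apply_moves --motion "0.62 -8.19 0 0 0 0.1508 20;0.62 -8.19 0 0 0 0.1508 20;0.62 -8.19 0 0 0 0.1508 20;0.62 -8.19 0 0 0 0.1508 20"

```text
clock: 5.12
ee_pos: [553.6, 257.2, 129.7]
eef_rot: [[-0.89, -0.456, 0.004], [-0.456, 0.89, 0.001], [-0.004, -0.001, -1.0]]
wrist_force: [2.6, -0.6, 4.9]
width: 0.348
```

>>> apply_moves --motion "0.62 -8.19 0 0 0 0.1508 20;0.62 -8.19 0 0 0 0.1508 20;0.62 -8.19 0 0 0 0.1508 20;0.62 -8.19 0 0 0 0.1508 20;0 0 0 0 0 0 20"

```text
clock: 5.75
ee_pos: [559.7, 224.9, 129.7]
eef_rot: [[-0.992, 0.128, 0.005], [0.128, 0.992, 0.001], [-0.004, 0.002, -1.0]]
wrist_force: [6.9, -0.1, 2.2]
width: 0.344
```

```bash
python3 look.py 2
```

```text
5.75 [559.7 224.9 129.7] yaw 172.65128121548204 [ 15.6  32.9  98.5  -0.   48.3 -67. ] 0.344216592449664 [ 6.9 -0.1  2.2]
wrist long_mid 0.74 [332.3 316. ] [555.2 225.6 150. ]
wrist long_axis 0.82 [199.8 315.3] [504.7 231.9 150. ]
top long_mark 0.6 [240.5 210.6] [665.  213.4  26. ]
```

View pics/w2.png

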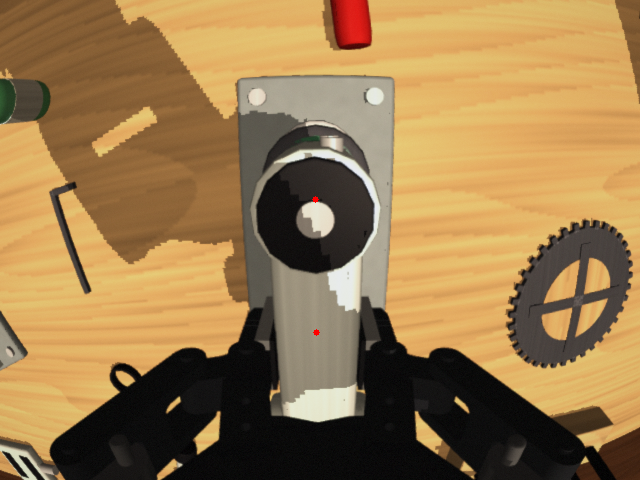

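The wrist view shows the stem held and parallel to the plate's long edges. The cap is at (316,218) and the rear rivets at (257,97) and (374,96). Stem yaw is about -7.35°. I'll release, lift and check.

>>> apply_moves --motion "0 0 0 0 0 0 60;0 0 0 0 0 0 100;0 0 0 0 0 0 100;0 0 0 0 0 0 100;0 0 -10 0 0 0 100"

```text
clock: 6.78
ee_pos: [557.6, 225.1, 138.1]
eef_rot: [[-0.992, 0.125, -0.001], [0.125, 0.992, -0.0], [0.001, -0.001, -1.0]]
wrist_force: [-0.5, 0.1, -0.5]
width: 0.999
```

>>> apply_moves --motion "0 0 -40 0 0 0 100;0 0 -45 0 0 0 100;0 0 -45 0 0 0 100;0 0 -45 0 0 0 100;0 0 0 0 0 0 100"

```text
clock: 7.4
ee_pos: [558.6, 225.5, 317.5]
eef_rot: [[-0.992, 0.125, 0.007], [0.125, 0.992, 0.002], [-0.006, 0.003, -1.0]]
wrist_force: [0.1, -0.5, -0.8]
width: 0.999
```

>>> apply_moves --motion "-40 0 0 0 0 0 100;-40 0 0 0 0 0 100;0 0 0 0 0 0 100"

```text
clock: 7.78
ee_pos: [638.6, 214.5, 311.4]
eef_rot: [[-0.992, 0.126, -0.002], [0.126, 0.992, -0.0], [0.002, -0.001, -1.0]]
wrist_force: [-0.0, -0.4, -0.2]
width: 1.001
```

```bash
python3 look.py 3
```

```text
7.775 [638.6 214.5 311.4] yaw 172.7549246343271 [ 13.   28.9  75.5  -0.   75.7 -69.8] 1.0006927098951686 [-0.  -0.4 -0.2]
wrist long_mid 0.79 [122.7 317.5] [556.8 225.5 150. ]
wrist long_axis 0.89 [ 58.9 316.8] [504.4 231.6 150. ]
wrist long_mark 0.62 [216.3 313.4] [663.7 207.   26. ]
top long_mid 0.94 [292.6 190. ] [548.6 225.3 150. ]
top long_axis 0.81 [319.8 184.2] [500.3 235.  150. ]
top long_mark 0.63 [240.2 211.6] [665.6 211.3  26. ]
```

View pics/w3.png

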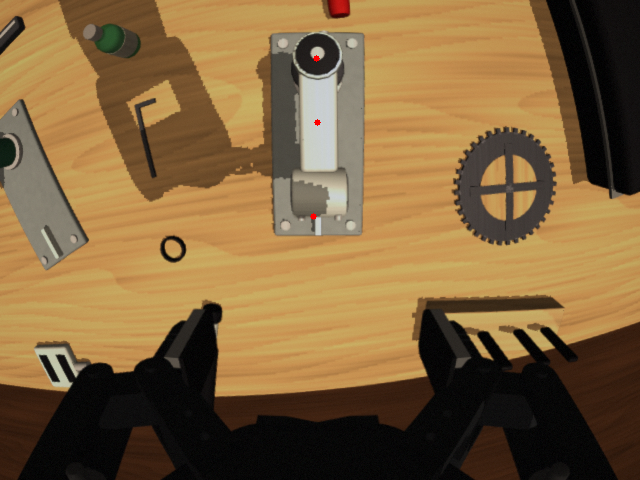

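The stem now lies over the plate. The arm centre column is about 318, barrel about 319 and visible rib about 318. The network's rib point is occluded and so is biased. I'll do a numeric check from the edges, plus an enlarged crop.

```bash
python3 - <<'E'
from h import *
np.set_printoptions(precision=1,suppress=True)
st=ctrl.read_state(); s=ctrl.snapshot("wrist")
g=cv2.GaussianBlur(cv2.cvtColor(s["color"],cv2.COLOR_RGB2GRAY),(3,3),0).astype(int)
P=lambda c,r,z:w_z(s,st,(r,c),z)[:2]
a=lambda v:np.degrees(np.arctan2(v[1],v[0]))
E=[]
for r in range(92,165,3):
    d=np.diff(g[r]); l=285+d[285:310].argmax(); h=325+d[325:348].argmin(); E.append((P(l+.5,r,164),P(h+.5,r,164)))
E=np.array(E,np.float32)
for k in(0,1):
    v=cv2.fitLine(E[:,k],cv2.DIST_HUBER,0,.01,.01).ravel(); print("edge",a(v[:2]*np.sign(v[0])))
print("width",np.median(np.linalg.norm(E[:,0]-E[:,1],axis=1)))
m=np.median(E.mean(1),0); print("arm mid from axis",a(m-[504.1,232.3]),m)
R=[P(*p,14) for p in((283,43),(352,43),(286,225),(350,225))]; print("plate",a(R[2]+R[3]-R[0]-R[1]),a(R[2]-R[0]),a(R[3]-R[1]))
d=np.array([np.argmax(np.diff(g[r,305:332])) + np.argmin(np.diff(g[r,305:332])) for r in range(222,233)])/2+305.5
rc=P(np.median(d),227,26); print("rib",np.median(d),rc,a(rc-[504.1,232.3]))
c=cv2.resize(s["color"][20:245,250:390,::-1],None,fx=2.6,fy=2.6,interpolation=cv2.INTER_CUBIC); cv2.imwrite("pics/c3.png",c)
E
```

```text
edge -6.9965463
edge -5.736358
width 28.147966
arm mid from axis -8.368010434207271 [559.4 224.2]
plate -6.9866916971721755 -6.819554933520476 -7.153832178155956
rib 312.0 [676.  204.7] -9.135821066490024
```

View pics/c3.png

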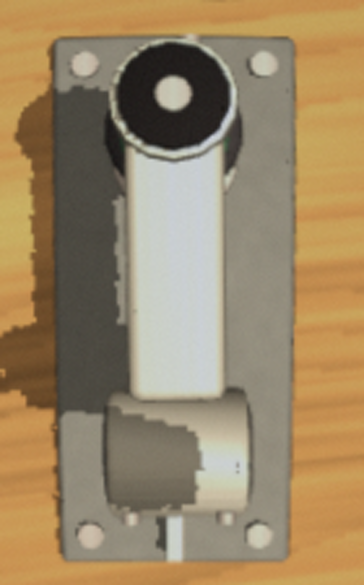

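The edges put the stem at -6.4° ± 0.7° and the grip pose put it at about -7.3°. The plate and rib are at -7.0 to -7.1°, so it's aligned to within about 0.6°. The automatic rib column of 312 is a false hit on the shadow edge; the crop shows the rib at crop column 175, in line with the rivet midpoints at 174.5. The gripper is well clear, so I'm handing in.

```bash
python3 -c "
from workcell import ctrl
print(ctrl.close_job(), ctrl.read_state()['clock'])"
```

```text
the job is handed in; nothing more can be done
the job is handed in; nothing more can be done
```

I turned the long stem about 69° clockwise until it lined up with its front rib, then let go, lifted clear and handed the job in at about 8 s. I never went near the short stem.

- **Alignment:** the rib points at -7.0 to -7.1°. The stem read -7.3° from the gripper at release. Afterwards its edges read -5.7° and -7.0°, a mean of -6.4°. It should be within about 0.7° of the rib.
- **Forces:** readings between moves stayed under about 8 N, well below the limits.
- **Checks that disagreed:**
  - **Rib position:** in the last picture the clamp hides most of the rib. My automatic rib measurement caught a shadow edge instead and read -9.1°. I discarded it, because the enlarged crop shows the rib on the plate's centre line.
  - **Arm midpoint:** measured from the axis, it read -8.4°. That is a short lever and sensitive to about 1 mm of camera error.

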